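# Back off the left-hand hub knob and take out the lock plate

### The arm

A 6-joint arm with a two-finger parallel gripper is mounted at the origin on the work surface. World frame = base frame: x ahead of the robot, y to its left, z up, the work surface at z = 0. Lengths are in mm, angles in rad, forces in N, time in s.
With the tool pointing down it reaches from about 300 to 775 mm from the base axis. Payload 14.6 kg.
Tool frame: the origin (TCP) lies midway between the tips of the shut fingers; the grasp point (between the pads) lies 19 mm behind it; x points along the fingers, z is the direction in which the jaws open and shut, and the axes are right-handed (so a half turn about x gives the same grasp; the last joint's range is limited). The gripper opens to 94 mm and grips with 3 to 60 N. Pads are 16 mm wide; open, the fingers measure 119 mm over their backs; the gripper's body (75 mm by 177 mm) begins 78 mm behind the grasp point.
Start: joints at [-1.337, 0.3, 1.521, -0, 1.321, -0.067], TCP at [162.949, -525.297, 205.446] pointing down, gripper open.
Joint ranges: [-3.03, 3.03], [-0.79, 2.21], [0.23, 2.52], [-1.04, 4.18], [0, 3.07], [-2.55, 2.55]. Speed limits (rad/s): [2.22, 2.22, 2.57, 3.14, 3.14, 3.14].

### API

Orientations are given as [roll, pitch, yaw] about the fixed x, y, z axes, in that order (R = Rz(yaw) Ry(pitch) Rx(roll)).
In Python, from cell import * gives the robot as it stands.
- The arm moves only by the tool play_rows, never from a script. Its argument "motion" is one flat list of numbers, 7 for each row, row after row: the turn, a rotation vector about the tool's x, y, z in rad, then the shift along the tool's x, y, z in m, then the closure, from -1 (fully open) to 1 (shut), so that 0 is half open. In form: [rx, ry, rz, x, y, z, fingers, rx, ry, rz, x, y, z, fingers, ...]. A call has 1 to 20 rows; each row shifts and turns the pose as measured when the row begins, along the tool's axes as they then stand; what a row does not reach is not made up. A row lasts 1/10 s, in which the tool goes at most 50 mm and 8.59 degrees, less where a joint would pass 70% of its speed; a pose out of reach is approached as far as the arm can. A call with a gripper value outside its range is refused whole. The fingers move at their own pace and stop on an object; "newtons" is the grip in N (left out, the last holds). Time passes only in rows, so rows that do not move let the fingers close. It gives the time, the measured TCP pose, the force and the opening at its end, in the units of the state.
- read_state(): the state, without advancing time (a new reading comes with each control period).
- camera(name): name is "scene" or "top"; returns (picture, depth): 420x560x3 uint8, blue, green, red; 420x560 float32, mm along the optical axis (not along the pixel's ray), 0 where there is no reading.
- camera_params(name): a dict with "fx", "fy", "cx", "cy" (pixels), "T" (4x4, takes a point from camera to world coordinates). Camera axes: x right, y down, z forward; pixel columns grow to the right and rows downward; lengths in mm; the calibration is good to about 2 mm. A picture is of the moment at which its call begins. camera_params takes no time and is no camera call.
- sign_off(): hands the job in, once; it reports no verdict.
Trained networks look in the newest picture that a camera, given by its name, has taken for a name from the list of things; names that differ only in an ending like _2 or _b are one class to them, and where a whole thing is asked for, a point or a joint stands for the part that bears it (a point fixed in the world has none). Each returns a list of dicts, best first, with "conf" (0 to 1); they miss things now and then, are a little off and sometimes report something else, mostly with a low value. They report only what shows in the picture. A call takes as long as a camera call. They do not tell look-alikes from the thing itself.
- masks_of(camera, name): "region" (420x560 bool, what is visible of it).
- place_of(camera, name): "at" ([x, y, z] in mm, in the coordinates of the camera as it stood for that picture, good to about 4 mm: a listed point, or the origin of a listed thing).
The state is a dict: "clock": time; "joints": joint angles; "qd": joint speeds; "effort": joint torques, N m; "eef_pos": TCP position; "eef_rot": TCP orientation; "wrist_force": force on the tool from outside, world axes, zero at the start; "moment": the same for the moment, N m; "finger_gap": finger opening in mm.
Only numpy, scipy, OpenCV 4.12 (cv2) and the standard library are available. Lean on these libraries where they do the work, as an engineer would, in place of code of your own. Each camera call takes 0.05 s, during which the arm holds its last target.

### The job

The black hub knob on the lapping machine has a left-hand thread: loosen it by turning it clockwise, seen from above, until it just comes up against its end stop, feeling for the stop and not wrenching it (keep under 0.8 N m). Then ease the forked steel lock plate up over the blue ridge and out from under the loosened knob by its orange fin, without jamming it against the knob, and lay it flat in the blue tray. Leave the knob backed off and the other things where they are.

Things in the scene. Friction and masses are not known exactly. Their poses are not given: they have to be found in the camera images.
- machine: Bench lapping machine fixed to the bench: white round housing 250 mm across, 85 mm high, and a bright wheel 216 mm across, top face 100 mm above the bench, which cannot turn. An upright 12 mm stud in its centre carries the knob. Origin on the axis at the bench; x points the way the plate comes out. A grey pod 55 mm high reaches to x = -180 mm.
- wheel_centre (a point): Centre of the wheel's top face, on the axis of stud and knob; axes as the machine's.
- ridge (a point): Top centre of the blue ridge on the wheel, just beyond the plate's tail, which the plate must be lifted over: 60 mm long across the machine's x, 6 mm wide, 3.5 mm high, centred at x = 98.5 mm.
- knob_top (a point): Centre of the knob's top face, z up. Black six-sided knob, 38 mm across flats (44 corners), 37 mm high, a pair of flats facing along this point's x. LEFT-HAND thread: clockwise from above loosens and RAISES it 16 mm a turn (2.55 mm a radian). Needs about 0.2 N m to turn and stays where it is left. It starts hard down or up to 0.8 rad slack; its stop comes after 2.4 to 3.2 rad of turning: feel for it.
- knob_flange (a point): Centre of the underside of the knob's steel flange (48 mm across, 6 mm thick, 53 mm below the knob's top; a 10 mm neck 24 mm across joins them), which holds the plate down; 13.3 mm above the wheel at the stop.
- stud_top (a point): Top centre of the 12 mm steel stud that stands through the knob, 72 mm above the wheel, with a red mark; x as the machine's at rest. The stud does not rise. A springy lock keeps it from turning: it gives 0.33 rad per N m, so 0.07 rad while the knob runs free, and more once the knob meets its stop; let go, it springs back. Twisted more than 0.27 rad (0.8 N m), either way, the lock is spoilt.
- plate: Loose forked lock plate, bright steel, 0.10 to 0.16 kg, 121 x 56 x 5 mm, flat on the wheel under the flange. Origin at its underside, on the knob's axis at the start; x from -28 mm (two prongs; the 16 mm slot between them round the stud is open at that end and closed at x = 9 mm) to 93 mm (tail). It comes out along its +x, once raised over the ridge, and is clear of the knob after 55 mm.
- plate_fin (a point): Top centre of the plate's orange upright fin, to grip it by: 9 mm thick across the plate's y, 24 mm long along x, top 35 mm above the plate's underside (30 mm above its upper face), 72 mm from the plate's origin along x. Axes as the plate's.
- plate_mid (a point): Middle of the plate's underside, 32.5 mm from its origin along x; axes as the plate's.
- tray: Blue open tray, 0.9 kg, 210 x 160 mm outside, walls 5 mm thick and 18 mm high, floor 5 mm thick; origin at the centre of its underside, x along its long side. It stands to one side of the machine; the puck box is on the other side.
- puck_box: White open box, 200 x 150 x 22 mm, with round sample pucks fixed in it; origin at the centre of its underside. Leave it alone.
- bottle: Brown bottle, 60 mm across, 130 mm high; origin at the centre of its underside. Leave it alone.
- beaker: Glass beaker, 68 mm across, 85 mm high; origin at the centre of its underside. Leave it alone.
There are look-alikes about, which are no part of the job. Of the things like the plate, leave any that is brown or yellow; of the rest the smaller one is meant.

How it is judged (in metres and radians):
On the way, in this order (a step that is already met when the one before it is completed fails the run):
1. the knob is backed off to its stop (within 0.25 rad) with the plate still under it (z of knob_top in the frame of wheel_centre above 0.06571 m and horizontal distance between plate and wheel_centre below 0.02 m), for 0.1 s.
2. the lock plate is out from under the knob (horizontal distance between plate and wheel_centre above 0.055 m), for 0.1 s.
At the end, for the whole second after the job is handed in: The lock plate lies flat (within 0.1 rad), fin up, on the floor of the blue tray (its underside within 4 mm of the tray floor), at rest, and the knob is still backed off to within 0.25 rad of its stop (z of knob_top in the frame of wheel_centre above 0.06571 m and z of plate_mid in the frame of tray between 0 and 0.009 m and horizontal distance between plate_mid and tray below 0.075 m and angle between each of plate, tray's own z axis and vertical below 0.1 rad and linear speed of plate below 0.02 m/s); the robot touches nothing.
It fails at once if the knob is wrenched, against its stop or its seat, so that the stud twists more than 0.27 rad in its lock (0.8 N m) (angle between the x axis of stud_top and the x axis of machine, either way round above 0.27 rad).
It fails at once if the lock plate is jammed against the knob with more than 20 N (contact force between plate and knob above 20 N).
It fails at once if the lock plate is dropped or thrown: it moves faster than 0.45 m/s while no finger touches it (contact force between the fingers and plate below 0.02 N and linear speed of plate above 0.45 m/s).
It fails at once if the tray is shoved more than 40 mm (distance of tray from where it was at the start of the episode above 0.04 m).
It fails at once if the puck box, the bottle or the beaker is moved more than 20 mm or tipped (distance of any of puck_box, bottle, beaker from where it was at the start of the episode above 0.02 m or angle between any of puck_box, bottle, beaker's own z axis and vertical above 0.3 rad).
It also fails if it takes over 72 s, if anything falls off the work surface, if the arm or the gripper's body presses on something with over 40 N, if the wrist force passes 120 N, or if a joint passes its speed limit or range.

## Working session

There is one attempt and no reset: what is moved stays moved. The work goes in short steps, Python scripts to look and compute and a tool call to move; the robot and the scene stay as the last step left them, time stands still between calls to the robot, and variables do not carry over. Pictures are saved under pics/ and viewed, and the job is handed in when it is done.

Besides the shell and the picture viewer there is one more tool, called after "Call:" as name(argument=value, ...) on one line, values as JSON. play_rows: Moves the arm, as the interface text tells. Its arguments: {"type":"object","properties":{"motion":{"type":"array","items":{"type":"number"}},"newtons":{"type":"number"}},"required":["motion"]}

```bash
ls; mkdir -p pics; python3 - <<'E'
from cell import *
import cv2,numpy as np
print(read_state())
for c in ("scene","top"):
    p,d=camera(c); cv2.imwrite(f"pics/{c}0.png",p); np.save(f"pics/{c}0.npy",d)
    P=camera_params(c); T=np.array(P["T"]); print(c,P)
    for n in ["machine","wheel_centre","ridge","knob_top","stud_top","plate","plate_fin","tray","puck_box","bottle","beaker"]:
        for r in place_of(c,n)[:4]:
            w=T@np.r_[r["at"],1]; print(c,n,round(r["conf"],2),w[:3].round(1))
E
```

```text
pics
{'clock': 0.0, 'joints': array([-1.33661023e+00,  3.00454379e-01,  1.52161782e+00, -1.40748304e-05,
        1.32071945e+00, -6.65761256e-02]), 'qd': array([-0.00041825,  0.00099371, -0.00150286, -0.00013675, -0.0005724 ,
       -0.00055591]), 'effort': array([-3.70572365e-03, -5.31805873e+01, -3.52741420e+01,  7.05567375e-02,
        2.43495789e-02, -4.50282175e-05]), 'eef_pos': array([ 162.87675499, -525.03238683,  204.87996859]), 'eef_rot': array([3.08638623, 1.56959725, 1.81635561]), 'wrist_force': array([-0.44169658, -0.33341733, -0.17617696]), 'moment': array([ 0.02194837, -0.02477157, -0.05079738]), 'finger_gap': 94.2338130842977}
scene {'fx': 498.0089729891994, 'fy': 498.0089729891994, 'cx': 278.4952122056947, 'cy': 208.70368691185087, 'T': array([[-2.75274864e-01,  6.16583063e-01, -7.37596825e-01,
         1.52654148e+03],
       [ 9.61322093e-01,  1.69246508e-01, -2.17291171e-01,
         3.04246111e+02],
       [-9.14236854e-03, -7.68882921e-01, -6.39324230e-01,
         1.01411088e+03],
       [ 0.00000000e+00,  0.00000000e+00,  0.00000000e+00,
         1.00000000e+00
[... 1348 characters left out ...]
tre 0.77 [486.2   8.7 101.5]
top ridge 0.79 [590.8 -18.7 102. ]
top knob_top 0.57 [488.6   8.   -2.5]
top knob_top 0.53 [493.    6.7 162. ]
top stud_top 0.75 [493.6  13.1 172.3]
top plate 0.78 [488.8  12.3 101.6]
top plate 0.77 [218.4 311.9   2.6]
top plate 0.57 [ 259.3 -305.6   -1.3]
top plate 0.18 [517.3   0.   97.7]
top plate_fin 0.91 [ 234.1 -372.6   35.3]
top plate_fin 0.79 [230.8 411.3  50.7]
top plate_fin 0.73 [558.3 -14.5 129.7]
top plate_fin 0.64 [829.3  73.6  49.6]
top tray 0.68 [494.8  12.  174.7]
top tray 0.55 [471.2 313.    1.1]
top puck_box 0.72 [471.6 312.6   0.8]
top puck_box 0.6 [ 468.3 -312.5   -1.6]
top bottle 0.57 [714.8 277.3  -1.1]
top beaker 0.76 [ 723.4 -247.3   -5.3]
```

View pics/scene0.png

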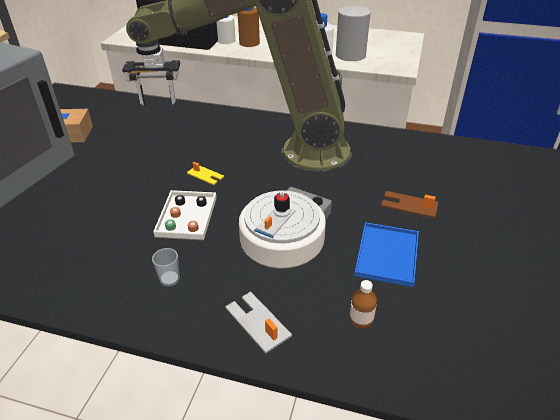

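View pics/top0.png

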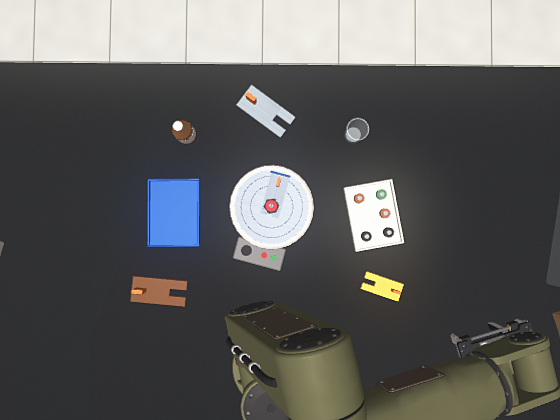

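```bash
python3 - <<'E'
import cv2
for c,(x0,y0,w,h) in {"scene":(180,110,200,150),"top":(190,100,150,140)}.items():
    p=cv2.imread(f"pics/{c}0.png")[y0:y0+h,x0:x0+w]
    cv2.imwrite(f"pics/{c}0z.png",cv2.resize(p,None,fx=4,fy=4,interpolation=cv2.INTER_CUBIC))
E
```

```text
(no output)
```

View pics/scene0z.png

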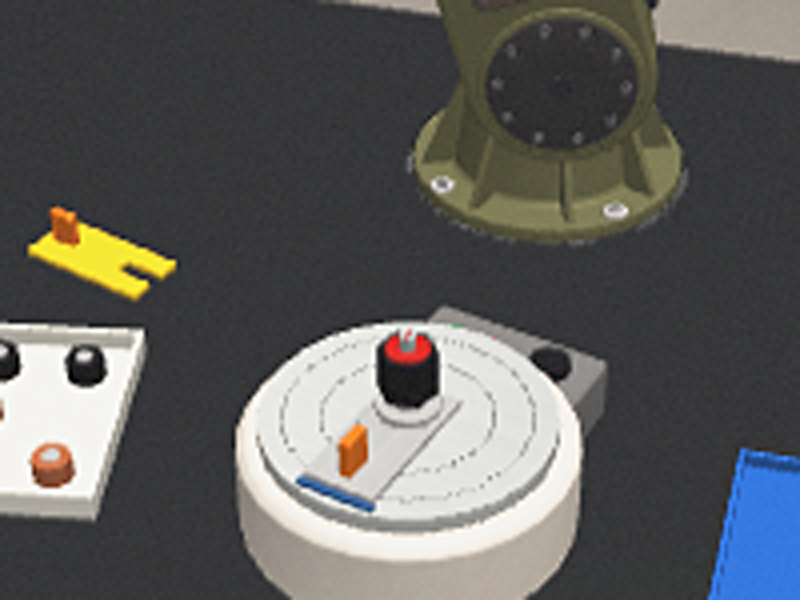

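View pics/top0z.png

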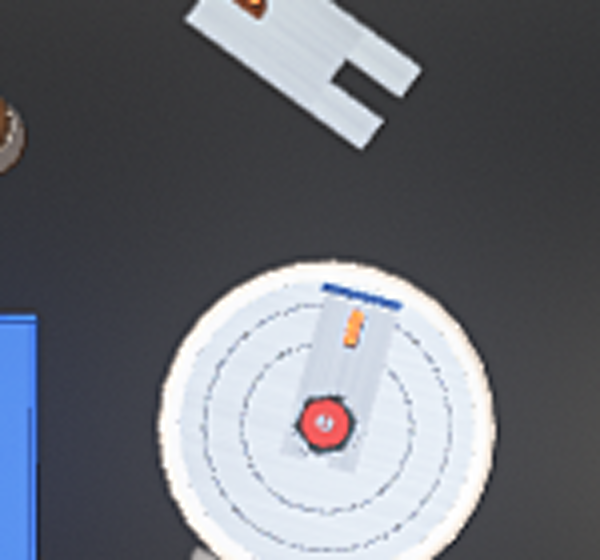

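The scene picture shows the machine at about (282,225), with the plate's fin at (268,222), the ridge at (264,233) and the tray at (388,252). In the top picture the knob is at (271,206) and the fin at (278,182), and the larger grey look-alike at (265,110) is to be left alone. Next I'll refine the centre, yaw and hexagon angle.

```bash
cat > h.py <<'E'
from cell import *
import cv2,numpy as np
def cloud(c,d):
    P=camera_params(c);T=np.array(P["T"])
    v,u=np.mgrid[:420,:560]
    X=np.stack([(u-P["cx"])/P["fx"]*d,(v-P["cy"])/P["fy"]*d,d,np.ones_like(d)],-1)
    return X@T.T
def proj(c,W):
    P=camera_params(c);T=np.linalg.inv(np.array(P["T"]))
    X=np.c_[W,np.ones(len(W))]@T.T
    return np.c_[X[:,0]/X[:,2]*P["fx"]+P["cx"],X[:,1]/X[:,2]*P["fy"]+P["cy"]]
E
python3 - <<'E'
from h import *
C=np.array([490,8.])
for c in ("scene","top"):
    p=cv2.imread(f"pics/{c}0.png");d=np.load(f"pics/{c}0.npy")
    W=cloud(c,d)[...,:3]; r=np.hypot(W[...,0]-490,W[...,1]-8)
    m=(r<115)&(r>90)&(d>0); z=W[...,2][m]; print(c,"wheel z",np.median(z),z.std())
    # wheel+housing outer edge:
    hsv=cv2.cvtColor(p,cv2.COLOR_BGR2HSV)
    def rep(n,mm,zp):
        v,u=np.nonzero(mm)
        # ray-plane
        P=camera_params(c);T=np.array(P["T"]);D=np.c_[(u-P["cx"])/P["fx"],(v-P["cy"])/P["fy"],np.ones(len(u))]@T[:3,:3].T
        Q=T[:3,3]+D*((zp-T[2,3])/D[:,2])[:,None]; q=Q[:,:2];e,V=np.linalg.eigh(np.cov(q.T));a=V[:,1]
        print(c,n,len(u),q.mean(0).round(1),"long axis deg",np.degrees(np.arctan2(a[1],a[0])).round(1),"minor",np.degrees(np.arctan2(V[1,0],V[0,0])).round(1),"depthz",np.median(W[...,2][mm]).round(1))
        return q
    near=(np.hypot(W[...,0]-490,W[...,1]-8)<135)
    H,S,V=hsv[...,0],hsv[...,1],hsv[...,2]
    rep("ridge",near&(H>95)&(H<130)&(S>120)&(r>80),103.5)
    rep("fin",near&(H>5)&(H<22)&(S>120)&(r>50)&(W[...,2]>110 if c=='scene' else True),135 if c=='top' else 122)
    rep("red",near&((H<6)|(H>172))&(S>120)&(r<40),160)
    rep("tray",(H>95)&(H<125)&(S>120)&(abs(W[...,0]-472)<150)&(abs(W[...,1]-315)<150),5)
    # wheel bright/wall rim
    mz=(abs(W[...,2]-85)<4)|(abs(W[...,2]-100)<4); mz&=near
    v,u=np.nonzero(mz&near&(abs(W[...,2]-100)<5)); q=W[v,u,:2]
    (cx,cy),R=cv2.minEnclosingCircle(q.astype(np.float32)); print(c,"wheel circ",cx,cy,R)
    m2=near&(r<26)&(W[...,2]>140); print(c,"knob top pts",m2.sum(),np.percentile(W[...,2][m2],[5,25,50,75,95]).round(1))
    k=cv2.cvtColor(p,cv2.COLOR_BGR2GRAY)
E
```

```text
scene wheel z 97.70066416697637 323.47419068823035
scene ridge 36 [585.4 -17.5] long axis deg 75.5 minor 165.5 depthz 103.6
scene fin 64 [557.9 -11.5] long axis deg -174.6 minor -84.6 depthz 126.9
scene red 58 [492.1   8.8] long axis deg 112.5 minor -157.5 depthz 161.3
scene tray 3234 [472.4 316. ] long axis deg -179.2 minor -89.2 depthz 6.4
scene wheel circ 490.3335876464844 8.531366348266602 110.78779602050781
scene knob top pts 197 [141.5 151.7 159.  161.9 172.4]
top wheel z 99.02724941789972 7.217702516686283
top ridge 26 [584.5 -18.7] long axis deg 75.2 minor 165.2 depthz 102.8
top fin 30 [475.4  81.4] long axis deg 131.5 minor -138.5 depthz 136.6
top red 94 [489.3   7.4] long axis deg 45.0 minor 135.0 depthz 160.5
top tray 3597 [470.8 316.4] long axis deg -179.4 minor -89.4 depthz 5.6
top wheel circ 489.0214538574219 6.707197666168213 107.65943908691406
top knob top pts 164 [156.  158.9 160.5 162.7 170.7]
```

```bash
python3 - <<'E'
from h import *
from scipy.spatial.transform import Rotation as R
from scipy.optimize import differential_evolution as DE
p=cv2.imread("pics/top0.png")
x0,y0=257,192; w=30
crop=p[y0:y0+w,x0:x0+w].astype(float)
g=crop.max(-1)  # red disc bright, black dark
print(g[3:26,3:26].astype(int))
S=8
def render(t):
    cx,cy,yaw,rr,bk,wh,rd=t
    img=np.full((w*S,w*S),wh,np.float32)
    def poly(W,val):
        q=(proj("top",W)-[x0,y0]+0.5)*S-0.5
        cv2.fillConvexPoly(img,np.round(q*16).astype(np.int32),val,shift=4)
    a=yaw+np.pi/6+np.arange(6)*np.pi/3
    for z in np.linspace(123.5,160.5,8):
        poly(np.c_[cx+22*np.cos(a),cy+22*np.sin(a),np.full(6,z)],bk)
    b=np.linspace(0,2*np.pi,40)[:-1]
    poly(np.c_[cx+rr*np.cos(b),cy+rr*np.sin(b),np.full(39,160.5)],rd)
    return cv2.resize(img,(w,w),interpolation=cv2.INTER_AREA)
v,u=np.mgrid[:w,:w]; c0=proj("top",np.array([[489.5,7.6,150]]))[0]-[x0,y0]
rad=np.hypot(u-c0[0],v-c0[1]); M=(rad<11)&(rad>2.5)
f=lambda t:np.abs(render(t)-g)[M].mean()
r=DE(f,[(485,494),(3,12),(-.53,.53),(10,19),(10,80),(180,245),(150,255)],seed=1,maxiter=120)
print(r.x.round(3),np.degrees(r.x[2]),r.fun)
for y in np.radians(np.arange(-30,31,5)):
    t=r.x.copy();t[2]=y;print(round(np.degrees(y)),round(f(t),2),end="; ")
s=read_state();m=R.from_euler("xyz",s["eef_rot"]).as_matrix();print("\n",m.round(3))
E
```

```text
[[243 243 243 244 241 227 226 228 229 228 229 229 231 231 226 227 230 230
  227 230 229 229 228]
 [244 244 243 243 239 227 225 229 229 229 229 231 231 232 227 228 230 228
  227 231 230 228 228]
 [245 245 245 244 236 228 227 232 233 235 233 237 234 237 228 233 232 228
  228 231 229 227 228]
 [244 245 246 245 233 229 233 233 235 238 233 228 198 222 196 235 232 230
  229 230 229 227 228]
 [243 244 245 243 229 233 220 136 139 147 102 107  83  66  74 128 200 231
  231 230 228 227 228]
 [243 243 243 239 233 229 125  69 131 180 188 229 216 135  88 127 241 228
  232 231 227 228 228]
 [241 243 242 234 239 227  73 183 255 253 249 248 251 252 215 135 177 242
  225 231 227 228 229]
 [245 244 243 237 232 190 167 255 246 243 242 240 242 244 251 245  90 160
  220 231 228 227 229]
 [244 245 242 238 228 118 235 247 241 240 237 231 239 241 243 244 161 107
  197 221 228 228 236]
 [242 244 243 233 184 130 255 244 239 225 252 195 219 240 241 248 248  81
  143 237 231 227 235]
 [242 243 237 216  94 155 255 243 237 221 241 201 254 226 241 245 247  89
  104 206 232 230 243]
 [242 243 231 154  65 155 255 243
[... 946 characters left out ...]
 241 243 244 245 245 244 244 245 246 244 230 231 231 226 227 229
  231 245 245 243 244]
 [244 243 244 243 243 242 242 243 244 245 244 245 245 243 239 233 230 230
  232 248 248 247 247]]Traceback (most recent call last):
  File "<stdin>", line 25, in <module>
    return fun(*args, **kwargs)
    ret = solver.solve()
    next(self)
    ~~~~^^^^^^
    energy = self.func(parameters)
    return self.f(x, *self.args)
           ~~~~~~^^^^^^^^^^^^^^^
  File "<stdin>", line 24, in <lambda>
  File "<stdin>", line 18, in render
  File "<stdin>", line 14, in poly
  File "h.py", line 9, in proj
    P=camera_params(c);T=np.linalg.inv(np.array(P["T"]))
ValueError: time passes only in moves, steps and waits
```

```bash
cat > h.py <<'E'
from cell import *
import cv2,numpy as np,functools
camera_params=functools.lru_cache(None)(camera_params)
def cloud(c,d):
    P=camera_params(c);T=np.array(P["T"])
    v,u=np.mgrid[:420,:560]
    X=np.stack([(u-P["cx"])/P["fx"]*d,(v-P["cy"])/P["fy"]*d,d,np.ones_like(d)],-1)
    return X@T.T
def proj(c,W):
    P=camera_params(c);T=np.linalg.inv(np.array(P["T"]))
    X=np.c_[W,np.ones(len(W))]@T.T
    return np.c_[X[:,0]/X[:,2]*P["fx"]+P["cx"],X[:,1]/X[:,2]*P["fy"]+P["cy"]]
E
cat > hexfit.py <<'E'
from h import *
from scipy.optimize import differential_evolution as DE
def hexfit(p,zt):
    x0,y0=257,192; w=30
    g=p[y0:y0+w,x0:x0+w].astype(float).max(-1); S=8
    def render(t):
        cx,cy,yaw,rr,bk,wh,rd=t
        img=np.full((w*S,w*S),wh,np.float32)
        def poly(W,val):
            q=(proj("top",W)-[x0,y0]+0.5)*S-0.5
            cv2.fillConvexPoly(img,np.round(q*16).astype(np.int32),val,shift=4)
        a=yaw+np.pi/6+np.arange(6)*np.pi/3
        for z in np.linspace(zt-37,zt,6):
            poly(np.c_[cx+22*np.cos(a),cy+22*np.sin(a),np.full(6,z)],bk)
        b=np.linspace(0,2*np.pi,40)[:-1]
        poly(np.c_[cx+rr*np.cos(b),cy+rr*np.sin(b),np.full(39,zt)],rd)
        return cv2.resize(img,(w,w),interpolation=cv2.INTER_AREA)
    v,u=np.mgrid[:w,:w]; c0=proj("top",np.array([[489.5,7.6,150]]))[0]-[x0,y0]
    rad=np.hypot(u-c0[0],v-c0[1]); M=(rad<11)&(rad>2.5)
    f=lambda t:np.abs(render(t)-g)[M].mean()
    r=DE(f,[(485,494),(3,12),(-.53,.53),(10,19),(10,80),(180,245),(150,255)],seed=1,maxiter=100)
    return r,f
E
python3 - <<'E'
from hexfit import *
from scipy.spatial.transform import Rotation as R
r,f=hexfit(cv2.imread("pics/top0.png"),160)
print(r.x.round(3),np.degrees(r.x[2]),r.fun)
for y in np.radians(np.arange(-30,31,5)):
    t=r.x.copy();t[2]=y;print(round(np.degrees(y)),round(f(t),2),end="; ")
s=read_state();m=R.from_euler("xyz",s["eef_rot"]).as_matrix();print("\n",m.round(3))
E
```

```text
[4.89302e+02 7.14000e+00 9.90000e-02 1.60230e+01 7.92910e+01 2.33039e+02
 2.43639e+02] 5.655576987081607 9.253752439720197
-30 16.23; -25 16.82; -20 16.79; -15 15.93; -10 14.5; -5 12.66; 0 10.79; 5 9.42; 10 9.96; 15 11.74; 20 13.47; 25 14.99; 30 16.23; 
 [[ 0.     0.955  0.296]
 [ 0.     0.296 -0.955]
 [-1.     0.    -0.   ]]
```

Call:
play_rows(motion=[-0.14, 0, 0, 0, 0, 0, -0.25, -0.14, 0, 0, 0, 0, 0, -0.25, -0.14, 0, 0, 0, 0, 0, -0.25, -0.14, 0, 0, 0, 0, 0, -0.25], newtons=20)

```text
clock: 1.6
eef_pos: [163.0, -525.3, 205.5]
eef_rot: [1.143, 1.571, 0.451]
wrist_force: [-0.2, -0.1, -0.1]
finger_gap: 65.2
```

```bash
cat >> h.py <<'E'
from scipy.spatial.transform import Rotation as Rot
def plan(s,pos,yaw,n,settle=0,vmax=45,wmax=.145):
    """pos: target TCP mm, yaw: target direction (rad) of tool z; tool kept down. prints rows"""
    p=np.array(s["eef_pos"],float);M=Rot.from_euler("xyz",s["eef_rot"]).as_matrix()
    y=np.arctan2(M[1,2],M[0,2])
    D=np.array(pos)-p; dy=yaw-y
    print("now",p.round(1),"jaw",np.degrees(y).round(1),"D",D.round(1),"dyaw",round(dy,3))
    def Mt(a): 
        z=np.array([np.cos(a),np.sin(a),0]);x=np.array([0,0,-1.]);return np.c_[x,np.cross(z,x),z]
    rows=[];cur=M
    for i in range(n):
        nxt=Mt(y+dy*(i+1)/n); rv=Rot.from_matrix(cur.T@nxt).as_rotvec(); sh=cur.T@(D/n)/1000
        rows.append(np.r_[rv,sh]); cur=nxt
    for r in rows: print(",".join(f"{v:.4f}" for v in r))
E
python3 - <<'E'
from h import *
s=read_state();print(s["joints"].round(3),s["finger_gap"],s["clock"])
plan(s,[489.5,7.5,205],np.radians(65.7),17)
plan(s,[489.5,7.5,205],np.radians(65.7-360),17)
E
```

```text
[-1.337  0.3    1.521  0.     1.321 -0.644] 65.17075179703339 1.6
now [ 163.  -525.3  205.5] jaw -39.7 D [ 3.265e+02  5.328e+02 -5.000e-01] dyaw 1.839
-0.1082,0.0000,-0.0000,0.0000,0.0364,-0.0052
-0.1082,0.0000,0.0000,0.0000,0.0367,-0.0013
-0.1082,0.0000,0.0000,0.0000,0.0367,0.0027
-0.1082,0.0000,0.0000,0.0000,0.0362,0.0067
-0.1082,0.0000,0.0000,0.0000,0.0352,0.0105
-0.1082,0.0000,0.0000,0.0000,0.0339,0.0143
-0.1082,0.0000,0.0000,0.0000,0.0321,0.0178
-0.1082,0.0000,0.0000,0.0000,0.0300,0.0212
-0.1082,0.0000,0.0000,0.0000,0.0276,0.0243
-0.1082,0.0000,0.0000,0.0000,0.0248,0.0272
-0.1082,0.0000,0.0000,0.0000,0.0217,0.0297
-0.1082,0.0000,0.0000,0.0000,0.0184,0.0318
-0.1082,0.0000,0.0000,0.0000,0.0148,0.0336
-0.1082,0.0000,0.0000,0.0000,0.0111,0.0350
-0.1082,0.0000,0.0000,0.0000,0.0073,0.0360
-0.1082,0.0000,0.0000,0.0000,0.0033,0.0366
-0.1082,0.0000,0.0000,0.0000,-0.0006,0.0368
now [ 163.  -525.3  205.5] jaw -39.7 D [ 3.265e+02  5.328e+02 -5.000e-01] dyaw -4.444
0.2614,0.0000,-0.0000,0.0000,0.0364,-0.0052
0.2614,0.0000,0.0000,0.0000,0.0338,-0.0144
0.2614,0.0000,0.0000,0.0000,0.0289,-0.0227
0.2614,0.0000,0.0000,0.0000,0.0221,-0.0294
0.2614,0.0000,0.0000,0.0000,0.0137,-0.0341
0.2614,0.0000,0.0000,0.0000,0.0044,-0.0365
0.2614,0.0000,0.0000,0.0000,-0.0051,-0.0364
0.2614,0.0000,0.0000,0.0000,-0.0144,-0.0338
0.2614,0.0000,0.0000,0.0000,-0.0226,-0.0290
0.2614,0.0000,0.0000,0.0000,-0.0293,-0.0221
0.2614,0.0000,0.0000,0.0000,-0.0341,-0.0138
0.2614,0.0000,0.0000,0.0000,-0.0365,-0.0045
0.2614,0.0000,0.0000,0.0000,-0.0364,0.0051
0.2614,0.0000,0.0000,0.0000,-0.0339,0.0143
0.2614,0.0000,0.0000,0.0000,-0.0290,0.0226
0.2614,0.0000,0.0000,0.0000,-0.0222,0.0293
0.2614,0.0000,0.0000,0.0000,-0.0139,0.0340
```

Call:
play_rows(motion=[-0.108, 0, 0, 0, 0.0364, -0.0052, -0.25, -0.108, 0, 0, 0, 0.0367, -0.0013, -0.25, -0.108, 0, 0, 0, 0.0367, 0.0027, -0.25, -0.108, 0, 0, 0, 0.0362, 0.0067, -0.25, -0.108, 0, 0, 0, 0.0352, 0.0105, -0.25, -0.108, 0, 0, 0, 0.0339, 0.0143, -0.25, -0.108, 0, 0, 0, 0.0321, 0.0178, -0.25, -0.108, 0, 0, 0, 0.03, 0.0212, -0.25, -0.108, 0, 0, 0, 0.0276, 0.0243, -0.25, -0.108, 0, 0, 0, 0.0248, 0.0272, -0.25, -0.108, 0, 0, 0, 0.0217, 0.0297, -0.25, -0.108, 0, 0, 0, 0.0184, 0.0318, -0.25, -0.108, 0, 0, 0, 0.0148, 0.0336, -0.25, -0.108, 0, 0, 0, 0.0111, 0.035, -0.25, -0.108, 0, 0, 0, 0.0073, 0.036, -0.25, -0.108, 0, 0, 0, 0.0033, 0.0366, -0.25, -0.108, 0, 0, 0, -0.0006, 0.0368, -0.25, 0, 0, 0, 0, 0, 0, -0.25])

```text
clock: 3.4
eef_pos: [480.0, 41.2, 206.7]
eef_rot: [-1.589, 1.565, -0.365]
wrist_force: [0.1, -0.2, -0.1]
finger_gap: 59.0
```

```bash
python3 - <<'E'
from h import *
s=read_state();print(s["joints"].round(3),s["finger_gap"],s["clock"])
plan(s,[489.5,7.5,125],np.radians(65.7),3)
E
```

```text
[ 0.011  0.143  1.71  -0.002  1.283 -1.213] 59.04350294367066 3.4
now [480.   41.2 206.7] jaw 70.2 D [  9.5 -33.7 -81.7] dyaw -0.078
0.0260,-0.0000,0.0063,0.0273,-0.0066,-0.0095
0.0260,0.0000,0.0000,0.0272,-0.0070,-0.0093
0.0260,0.0000,0.0000,0.0272,-0.0073,-0.0091
```

Call:
play_rows(motion=[0.026, 0, 0.006, 0, -0.0066, -0.0095, -0.25, 0.026, 0, 0, 0, -0.007, -0.0093, -0.25, 0.026, 0, 0, 0, -0.0073, -0.0091, -0.25, 0, 0, 0, 0, 0, 0, -0.25])

```text
clock: 3.8
eef_pos: [489.4, 2.7, 206.8]
eef_rot: [2.752, 1.57, -2.396]
wrist_force: [0.9, -0.6, 0.1]
finger_gap: 58.7
```

```bash
python3 - <<'E'
from h import *
s=read_state();print(s["joints"].round(3),s["finger_gap"],s["clock"])
plan(s,[489.5,7.5,126],np.radians(65.7),3)
E
```

```text
[-6.900e-02  1.640e-01  1.685e+00 -1.000e-03  1.293e+00 -1.204e+00] 58.71717181355113 3.8
now [489.4   2.7 206.8] jaw 65.0 D [  0.1   4.8 -80.8] dyaw 0.011
-0.0038,-0.0006,-0.0003,0.0269,0.0006,0.0015
-0.0038,0.0000,0.0000,0.0269,0.0006,0.0015
-0.0038,0.0000,0.0000,0.0269,0.0006,0.0015
```

Call:
play_rows(motion=[-0.004, 0, 0, 0, 0.0015, 0.0035, -0.25, 0, 0, 0, 0.02, 0, 0, -0.25, 0, 0, 0, 0.02, 0, 0, -0.25, 0, 0, 0, 0.02, 0, 0, -0.25, 0, 0, 0, 0.01, 0, 0, -0.25, 0, 0, 0, 0, 0, 0, -0.25])

```text
clock: 4.4
eef_pos: [489.5, 5.1, 135.8]
eef_rot: [-1.27, 1.568, -0.136]
wrist_force: [-0.1, 0.2, 0.1]
finger_gap: 58.5
```

```bash
python3 - <<'E'
from h import *
s=read_state();print(s["joints"].round(3),s["finger_gap"],s["clock"],s["wrist_force"],s["moment"])
plan(s,[489.5,7.5,126],np.radians(65.7),2)
E
```

```text
[-0.064  0.237  1.772 -0.     1.13  -1.199] 58.51275986948214 4.4 [-0.05899083  0.19056206  0.13420288] [ 0.07787381 -0.17210845 -0.01602944]
now [489.5   5.1 135.8] jaw 65.0 D [ 0.   2.4 -9.8] dyaw 0.012
-0.0060,0.0007,0.0023,0.0049,0.0005,0.0011
-0.0060,0.0000,0.0000,0.0049,0.0005,0.0011
```

Call:
play_rows(motion=[-0.01, 0, 0.002, 0.0055, 0.0008, 0.002, -0.25, 0, 0, 0, 0.0045, 0, 0.0005, -0.25, 0, 0, 0, 0, 0, 0, 1, 0, 0, 0, 0, 0, 0, 1, 0, 0, 0, 0, 0, 0, 1, 0, 0, 0, 0, 0, 0, 1, 0, 0, 0, 0, 0, 0, 1, 0, 0, 0, 0, 0, 0, 1], newtons=20)

```text
clock: 5.2
eef_pos: [490.1, 6.8, 127.5]
eef_rot: [-1.932, 1.568, -0.787]
wrist_force: [-0.6, 0.3, -2.9]
finger_gap: 37.7
```

```bash
cat > st.py <<'E'
from h import *
s=read_state();M=Rot.from_euler("xyz",s["eef_rot"]).as_matrix()
print("t",s["clock"],"pos",s["eef_pos"].round(1),"jaw",np.degrees(np.arctan2(M[1,2],M[0,2])).round(1),"toolx",M[:,0].round(3),"gap",round(s["finger_gap"],1),"F",s["wrist_force"].round(1),"Mo",s["moment"].round(3),"j",s["joints"].round(3), "e6",s["effort"][5].round(3))
E
python3 st.py
```

```text
t 5.2 pos [490.1   6.8 127.5] jaw 65.6 toolx [ 0.002 -0.002 -1.   ] gap 37.7 F [-0.6  0.3 -2.9] Mo [ 0.186 -0.32   0.017] j [-0.06   0.25   1.778 -0.002  1.112 -1.205] e6 0.029
```

Call:
play_rows(motion=[0.1, 0, 0, -0.00026, 0, 0, 1, 0.1, 0, 0, -0.00026, 0, 0, 1, 0.1, 0, 0, -0.00026, 0, 0, 1, 0.1, 0, 0, -0.00026, 0, 0, 1], newtons=20)

```text
clock: 5.6
eef_pos: [490.4, 7.1, 128.4]
eef_rot: [-1.296, 1.568, -0.562]
wrist_force: [0.8, 0.9, -3.2]
finger_gap: 38.0
```

```bash
python3 st.py
```

```text
t 5.6 pos [490.4   7.1 128.4] jaw 42.0 toolx [ 0.002 -0.002 -1.   ] gap 38.0 F [ 0.8  0.9 -3.2] Mo [ 0.003 -0.415  0.163] j [-0.059  0.249  1.777 -0.002  1.113 -0.793] e6 -1.973
```

Call:
play_rows(motion=[0.1, 0, 0, -0.00026, 0, 0, 1, 0.1, 0, 0, -0.00026, 0, 0, 1, 0.1, 0, 0, -0.00026, 0, 0, 1, 0.1, 0, 0, -0.00026, 0, 0, 1, 0.1, 0, 0, -0.00026, 0, 0, 1, 0.1, 0, 0, -0.00026, 0, 0, 1, 0.1, 0, 0, -0.00026, 0, 0, 1, 0.1, 0, 0, -0.00026, 0, 0, 1, 0.1, 0, 0, -0.00026, 0, 0, 1, 0.1, 0, 0, -0.00026, 0, 0, 1])

```text
clock: 6.6
eef_pos: [491.4, 7.3, 131.0]
eef_rot: [-0.291, 1.565, -0.596]
wrist_force: [1.5, -1.0, -3.5]
finger_gap: 37.9
```

```bash
python3 st.py
```

```text
t 6.6 pos [491.4   7.3 131. ] jaw -17.5 toolx [ 0.005 -0.003 -1.   ] gap 37.9 F [ 1.5 -1.  -3.5] Mo [-0.242 -0.167  0.207] j [-0.058  0.246  1.773 -0.003  1.117  0.248] e6 -1.962
```

Call:
play_rows(motion=[0.1, 0, 0, -0.00026, 0, 0, 1, 0.1, 0, 0, -0.00026, 0, 0, 1, 0.1, 0, 0, -0.00026, 0, 0, 1, 0.1, 0, 0, -0.00026, 0, 0, 1, 0.1, 0, 0, -0.00026, 0, 0, 1, 0.1, 0, 0, -0.00026, 0, 0, 1, 0.1, 0, 0, -0.00026, 0, 0, 1])

```text
clock: 7.3
eef_pos: [492.0, 6.9, 132.9]
eef_rot: [0.265, 1.564, -0.768]
wrist_force: [1.5, -1.4, -3.6]
finger_gap: 37.7
```

```bash
python3 st.py
```

```text
t 7.3 pos [492.    6.9 132.9] jaw -59.2 toolx [ 0.005 -0.005 -1.   ] gap 37.7 F [ 1.5 -1.4 -3.6] Mo [-0.232  0.059  0.187] j [-0.058  0.245  1.77  -0.005  1.121  0.977] e6 -1.96
```

Call:
play_rows(motion=[0.04, 0, 0, -0.0001, 0, 0, 1, 0.04, 0, 0, -0.0001, 0, 0, 1, 0.04, 0, 0, -0.0001, 0, 0, 1, 0.04, 0, 0, -0.0001, 0, 0, 1])

```text
clock: 7.7
eef_pos: [492.1, 6.7, 133.3]
eef_rot: [0.35, 1.563, -0.851]
wrist_force: [2.5, -1.9, -1.7]
finger_gap: 37.5
```

```bash
python3 st.py
```

```text
t 7.7 pos [492.1   6.7 133.3] jaw -68.8 toolx [ 0.005 -0.006 -1.   ] gap 37.5 F [ 2.5 -1.9 -1.7] Mo [-0.037  0.137  0.247] j [-0.058  0.245  1.769 -0.006  1.122  1.146] e6 -0.657
```

Call:
play_rows(motion=[0.04, 0, 0, -0.0001, 0, 0, 1, 0.04, 0, 0, -0.0001, 0, 0, 1, 0.04, 0, 0, -0.0001, 0, 0, 1])

```text
clock: 8.0
eef_pos: [492.1, 6.6, 133.6]
eef_rot: [0.403, 1.563, -0.922]
wrist_force: [0.8, -1.5, -2.1]
finger_gap: 38.4
```

```bash
python3 st.py
```

```text
t 8.0 pos [492.1   6.6 133.6] jaw -75.9 toolx [ 0.005 -0.006 -1.   ] gap 38.4 F [ 0.8 -1.5 -2.1] Mo [-0.011  0.078  0.167] j [-0.058  0.244  1.769 -0.006  1.123  1.27 ] e6 -0.661
```

Call:
play_rows(motion=[0.04, 0, 0, -0.0001, 0, 0, 1, 0.04, 0, 0, -0.0001, 0, 0, 1, 0.04, 0, 0, -0.0001, 0, 0, 1])

```text
clock: 8.3
eef_pos: [492.1, 6.4, 133.9]
eef_rot: [0.454, 1.563, -0.996]
wrist_force: [1.4, -1.9, -3.5]
finger_gap: 37.9
```

```bash
python3 st.py
```

```text
t 8.3 pos [492.1   6.4 133.9] jaw -83.1 toolx [ 0.004 -0.007 -1.   ] gap 37.9 F [ 1.4 -1.9 -3.5] Mo [-0.012  0.095  0.302] j [-0.058  0.244  1.768 -0.007  1.124  1.395] e6 -0.598
```

Call:
play_rows(motion=[0.04, 0, 0, -0.0001, 0, 0, 1, 0.04, 0, 0, -0.0001, 0, 0, 1])

```text
clock: 8.5
eef_pos: [492.1, 6.4, 133.9]
eef_rot: [0.48, 1.563, -1.052]
wrist_force: [1.4, -2.0, -4.4]
finger_gap: 38.4
```

```bash
python3 st.py
```

```text
t 8.5 pos [492.1   6.4 133.9] jaw -87.8 toolx [ 0.004 -0.007 -1.   ] gap 38.4 F [ 1.4 -2.  -4.4] Mo [ 0.008 -0.017  0.486] j [-0.058  0.244  1.768 -0.007  1.125  1.477] e6 -0.358
```

Call:
play_rows(motion=[0, 0, 0, 0, 0, 0, -0.25, 0, 0, 0, 0, 0, 0, -0.25, 0, 0, 0, 0, 0, 0, -0.25, 0, 0, 0, -0.025, 0, 0, -0.25, 0, 0, 0, -0.03, 0, 0, -0.25, 0, 0, 0, -0.03, 0, 0, -0.25, 0, 0, 0, 0, 0, 0, -0.25])

```text
clock: 9.2
eef_pos: [491.7, 7.4, 222.4]
eef_rot: [0.51, 1.563, -1.018]
wrist_force: [0.3, -0.5, 0.1]
finger_gap: 58.8
```

```bash
python3 st.py; python3 - <<'E'
from h import *
c="scene"; p,d=camera(c); cv2.imwrite("pics/scene1.png",p)
cv2.imwrite("pics/scene1z.png",cv2.resize(p[110:260,180:380],None,fx=4,fy=4,interpolation=cv2.INTER_CUBIC))
d0=np.load("pics/scene0.npy")
p0=cv2.imread("pics/scene0.png")
for pp,dd in((p0,d0),(p,d)):
    W=cloud(c,dd)[...,:3];hsv=cv2.cvtColor(pp,cv2.COLOR_BGR2HSV);H,S=hsv[...,0],hsv[...,1]
    r=np.hypot(W[...,0]-490,W[...,1]-8)
    m=((H<6)|(H>172))&(S>120)&(r<40)&(W[...,2]>145)
    v,u=np.nonzero(m); m2=(r<22)&(W[...,2]>150)&(W[...,2]<169)
    print("red px",len(u),u.mean().round(2),v.mean().round(2),"z",np.median(W[...,2][m]).round(2),W[...,2][m].mean().round(2))
    fm=(H>5)&(H<22)&(S>120)&(r>40)&(r<100)&(W[...,2]>100); v,u=np.nonzero(fm); print("fin px",len(u),u.mean().round(2),v.mean().round(2))
for n in("knob_top","plate_fin","knob_flange"):
    for q in place_of(c,n)[:4]: print(n,q["conf"],(np.array(camera_params(c)["T"])@np.r_[q["at"],1])[:3].round(1))
E
```

```text
t 9.2 pos [491.7   7.4 222.4] jaw -87.5 toolx [ 0.004 -0.006 -1.   ] gap 58.8 F [ 0.3 -0.5  0.1] Mo [0.082 0.025 0.047] j [-0.056  0.154  1.66  -0.006  1.324  1.473] e6 0.032
red px 58 281.59 197.43 z 161.33 161.24
fin px 70 267.96 222.09
red px 66 281.45 195.21 z 167.54 167.82
fin px 88 269.08 205.35
knob_top 0.61 [488.3   3.9 165.7]
knob_top 0.36 [ 464.7 -308.2    1.6]
plate_fin 0.78 [554.9  -9.  131. ]
plate_fin 0.76 [831.2  78.7  55.2]
plate_fin 0.66 [ 232.8 -375.6   37.4]
knob_flange 0.58 [ 465.1 -310.     2.2]
knob_flange 0.51 [489.2   3.5 111.7]
```

View pics/scene1z.png

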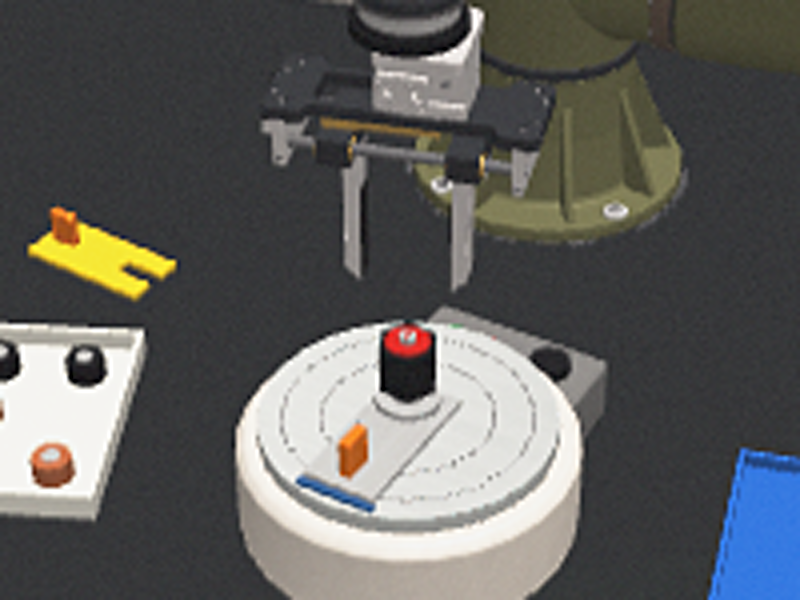

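```bash
python3 - <<'E'
from h import *
P=camera_params("top");T=np.array(P["T"])
p=cv2.imread("pics/top0.png");hsv=cv2.cvtColor(p,cv2.COLOR_BGR2HSV)
def ray(u,v,zp):
    D=np.c_[(u-P["cx"])/P["fx"],(v-P["cy"])/P["fy"],np.ones(len(u))]@T[:3,:3].T
    return (T[:3,3]+D*((zp-T[2,3])/D[:,2])[:,None])[:,:2]
w=np.zeros((420,560));s=hsv[170:195,268:290,1].astype(float);H=hsv[170:195,268:290,0]
wt=np.where((H>3)&(H<25),np.clip(s-60,0,120),0)
v,u=np.nonzero(wt>0);q=ray(u+268,v+170,130);W=wt[v,u]
m=np.average(q,0,W);C=np.cov(q.T,aweights=W);e,V=np.linalg.eigh(C);print(len(u),m,np.degrees(np.arctan2(V[1,1],V[0,1])),np.sqrt(e*12))
# plate side edges: grey scan
g=cv2.cvtColor(p,cv2.COLOR_BGR2GRAY)
a=np.radians(-14.8);c=np.array([489.5,7.5])
x=np.arange(-26,90,2.);
for yaw in(-17,-16,-15,-14,-13,-12):
    a=np.radians(yaw);ys=np.arange(-40,41,2.)
    X=np.arange(30,58,2.)
    pts=np.array([[c[0]+xx*np.cos(a)-y*np.sin(a),c[1]+xx*np.sin(a)+y*np.cos(a),104.] for y in ys for xx in X])
    uv=proj("top",pts).astype(np.float32)
    s=cv2.remap(hsv[...,2].astype(np.float32),uv[:,0].reshape(len(ys),-1),uv[:,1].reshape(len(ys),-1),cv2.INTER_LINEAR).mean(1)
    gr=np.diff(s); i=np.argsort(-abs(gr))[:6]; print(yaw,[(ys[k]+1,round(float(gr[k]),1)) for k in sorted(i)])
E
python3 - <<'E'
import sys;sys.path.insert(0,'.')
from h import *
s=read_state()
a=np.radians(-14.8);plan(s,[489.5+71*np.cos(a),7.5+71*np.sin(a),160],a-np.pi/2,3)
E
```

```text
26 [558.8631225  -11.74857483] 162.99442988852593 [ 8.113734   24.14547737]
-17 [(np.float64(-37.0), -3.8), (np.float64(-29.0), -5.0), (np.float64(-27.0), -6.9), (np.float64(29.0), 5.5), (np.float64(31.0), 4.3), (np.float64(37.0), 3.6)]
-16 [(np.float64(-29.0), -7.0), (np.float64(-27.0), -5.4), (np.float64(27.0), 4.2), (np.float64(29.0), 5.7), (np.float64(37.0), 4.1), (np.float64(39.0), -4.9)]
-15 [(np.float64(-31.0), -3.4), (np.float64(-29.0), -6.7), (np.float64(-27.0), -3.9), (np.float64(27.0), 6.5), (np.float64(29.0), 4.2), (np.float64(39.0), -6.1)]
-14 [(np.float64(-37.0), 3.1), (np.float64(-31.0), -5.4), (np.float64(-29.0), -6.5), (np.float64(27.0), 7.8), (np.float64(35.0), 4.2), (np.float64(39.0), -3.4)]
-13 [(np.float64(-35.0), 3.2), (np.float64(-31.0), -6.4), (np.float64(-29.0), -5.3), (np.float64(25.0), 5.4), (np.float64(27.0), 6.5), (np.float64(37.0), -6.6)]
-12 [(np.float64(-33.0), -4.3), (np.float64(-31.0), -6.4), (np.float64(25.0), 7.3), (np.float64(27.0), 3.8), (np.float64(33.0), 4.3), (np.float64(37.0), -5.5)]
now [490.    7.4 217.7] jaw -87.6 D [ 68.1 -18.  -57.7] dyaw -0.301
0.1003,0.0060,0.0035,0.0192,0.0225,0.0069
0.1003,0.0000,0.0000,0.0192,0.0230,0.0047
0.1003,0.0000,0.0000,0.0192,0.0234,0.0024
```

Call:
play_rows(motion=[0.1, 0.006, 0.0035, 0, 0.0225, 0.007, 0.35, 0.1, 0, 0, 0, 0.023, 0.0047, 0.35, 0.1, 0, 0, 0, 0.0234, 0.0024, 0.35, 0, 0, 0, 0, 0, 0, 0.35])

```text
clock: 9.8
eef_pos: [558.9, -11.1, 212.9]
eef_rot: [-1.44, 1.564, 3.005]
wrist_force: [-0.3, -0.3, 0.3]
finger_gap: 31.5
```

```bash
python3 st.py;python3 - <<'E'
from h import *
plan(read_state(),[558,-11.6,150],np.radians(-105.3),3)
E
```

```text
t 9.8 pos [558.9 -11.1 212.9] jaw -105.3 toolx [-0.007  0.001 -1.   ] gap 31.5 F [-0.3 -0.3  0.3] Mo [0.004 0.022 0.039] j [-0.086  0.318  1.479  0.     1.35   1.753] e6 1.459
now [558.9 -11.1 212.9] jaw -105.3 D [ -0.9  -0.5 -62.9] dyaw 0.001
-0.0002,0.0009,0.0066,0.0210,-0.0001,0.0002
-0.0002,0.0000,0.0000,0.0210,-0.0002,0.0002
-0.0002,0.0000,0.0000,0.0210,-0.0002,0.0002
```

Call:
play_rows(motion=[0, 0.001, 0.0066, 0.021, -0.0005, 0.0003, 0.35, 0, 0, 0, 0.021, 0, 0, 0.35, 0, 0, 0, 0.021, 0, 0, 0.35, 0, 0, 0, 0.021, 0, 0, 0.35, 0, 0, 0, 0.008, 0, 0, 0.35, 0, 0, 0, 0, 0, 0, 0.35])

```text
clock: 10.4
eef_pos: [553.6, -10.2, 112.9]
eef_rot: [-1.447, 1.563, 3.008]
wrist_force: [0.7, 0.4, 0.2]
finger_gap: 30.6
```

```bash
python3 st.py;python3 - <<'E'
from h import *
plan(read_state(),[558,-11.6,109],np.radians(-105.3),1)
c="scene"; p,d=camera(c)
cv2.imwrite("pics/scene2z.png",cv2.resize(p[110:260,180:380],None,fx=4,fy=4,interpolation=cv2.INTER_CUBIC))
E
```

```text
t 10.4 pos [553.6 -10.2 112.9] jaw -104.7 toolx [-0.008  0.001 -1.   ] gap 30.6 F [0.7 0.4 0.2] Mo [ 0.02   0.034 -0.022] j [-0.085  0.405  1.606  0.     1.139  1.743] e6 0.003
now [553.6 -10.2 112.9] jaw -104.7 D [ 4.4 -1.4 -3.9] dyaw -0.01
0.0099,0.0010,0.0081,0.0039,0.0046,0.0002
```

View pics/scene2z.png

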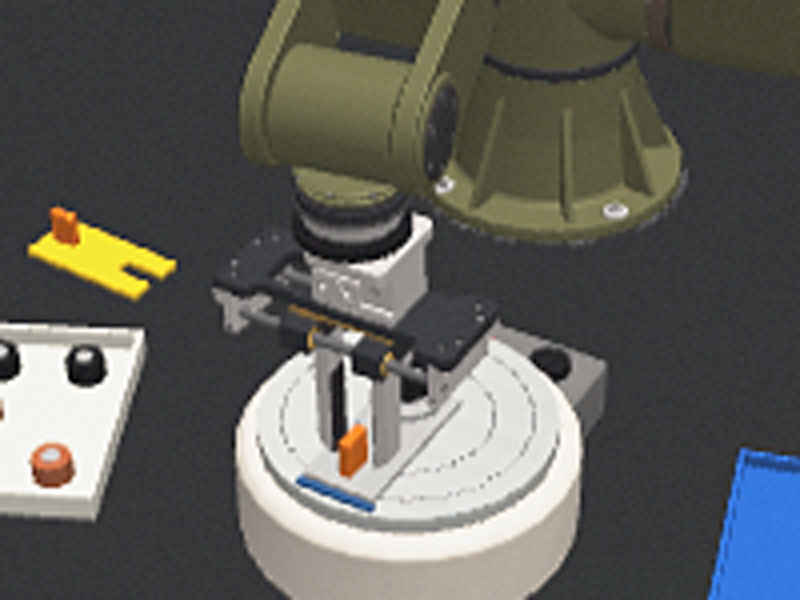

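Call:
play_rows(motion=[0.008, 0.001, 0.008, 0.003, 0.0048, 0.0002, 0.35, 0, 0, 0, 0, 0, 0, 0.35])

```text
clock: 10.65
eef_pos: [559.3, -11.8, 112.0]
eef_rot: [1.719, 1.567, -0.116]
wrist_force: [-0.2, -0.7, 0.6]
finger_gap: 30.5
```

```bash
python3 st.py
```

```text
t 10.65 pos [559.3 -11.8 112. ] jaw -105.2 toolx [ 0.004 -0.    -1.   ] gap 30.5 F [-0.2 -0.7  0.6] Mo [ 0.044  0.01  -0.035] j [-0.086  0.411  1.599 -0.     1.128  1.749] e6 0.085
```

Call:
play_rows(motion=[0, 0, -0.004, 0.0025, -0.0005, 0, 0.35, 0, 0, 0, 0, 0, 0, 1, 0, 0, 0, 0, 0, 0, 1, 0, 0, 0, 0, 0, 0, 1, 0, 0, 0, 0, 0, 0, 1, 0, 0, 0, 0, 0, 0, 1], newtons=8)

```text
clock: 11.25
eef_pos: [559.5, -11.7, 110.8]
eef_rot: [2.11, 1.569, 0.274]
wrist_force: [-1.4, 0.3, -0.2]
finger_gap: 8.9
```

```bash
python3 st.py
```

```text
t 11.25 pos [559.5 -11.7 110.8] jaw -105.2 toolx [ 0.002  0.001 -1.   ] gap 8.9 F [-1.4  0.3 -0.2] Mo [ 0.052 -0.022 -0.007] j [-8.700e-02  4.140e-01  1.598e+00  1.000e-03  1.128e+00  1.749e+00] e6 0.001
```

Call:
play_rows(motion=[0, 0, 0, 0, 0, 0, 1, 0, 0, 0, 0, 0, 0, 1, 0, 0, 0, -0.0015, 0, 0, 1, 0, 0, 0, -0.0015, 0, 0, 1, 0, 0, 0, -0.0015, 0, 0, 1, 0, 0, 0, 0, 0, 0, 1], newtons=40)

```text
clock: 11.85
eef_pos: [559.4, -11.7, 115.6]
eef_rot: [2.189, 1.569, 0.353]
wrist_force: [-0.6, -0.1, -0.4]
finger_gap: 8.4
```

```bash
python3 st.py
```

```text
t 11.85 pos [559.4 -11.7 115.6] jaw -105.2 toolx [ 0.002  0.001 -1.   ] gap 8.4 F [-0.6 -0.1 -0.4] Mo [ 0.026 -0.001 -0.045] j [-8.700e-02  4.090e-01  1.594e+00  1.000e-03  1.138e+00  1.749e+00] e6 -0.0
```

Call:
play_rows(motion=[0, 0, 0, -0.0008, 0, 0, 1, 0, 0, 0, 0, 0, 0, 1])

```text
clock: 12.05
eef_pos: [559.4, -11.7, 116.5]
eef_rot: [2.176, 1.569, 0.341]
wrist_force: [0.6, -0.4, -1.5]
finger_gap: 8.2
```

```bash
python3 st.py; python3 - <<'E'
from h import *
c="scene"; p,d=camera(c)
cv2.imwrite("pics/scene3z.png",cv2.resize(p[180:260,220:330],None,fx=7,fy=7,interpolation=cv2.INTER_CUBIC))
W=cloud(c,d)[...,:3]
a=np.radians(-15.3);R=np.c_[[np.cos(a),np.sin(a)],[-np.sin(a),np.cos(a)]]
q=(W[...,:2]-[490,7.3])@R
for x in range(20,96,8):
    for s in(-1,1):
        m=(abs(q[...,0]-x)<4)&(abs(q[...,1]-s*19)<6)&(W[...,2]<115); print(x,s,m.sum(),np.median(W[...,2][m]).round(1) if m.any() else "",end=" | ")
E
```

```text
t 12.05 pos [559.4 -11.7 116.5] jaw -105.2 toolx [ 0.002  0.001 -1.   ] gap 8.2 F [ 0.6 -0.4 -1.5] Mo [0.05  0.017 0.026] j [-8.700e-02  4.070e-01  1.593e+00  1.000e-03  1.140e+00  1.749e+00] e6 -0.0
20 -1 0  | 20 1 7 111.7 | 28 -1 0  | 28 1 10 110.4 | 36 -1 0  | 36 1 7 110.9 | 44 -1 0  | 44 1 11 110.5 | 52 -1 0  | 52 1 8 110.3 | 60 -1 0  | 60 1 13 111.6 | 68 -1 6 -750.0 | 68 1 15 109.4 | 76 -1 12 -318.0 | 76 1 18 110.0 | 84 -1 19 107.6 | 84 1 14 108.0 | 92 -1 23 102.1 | 92 1 22 105.6 |
```

View pics/scene3z.png

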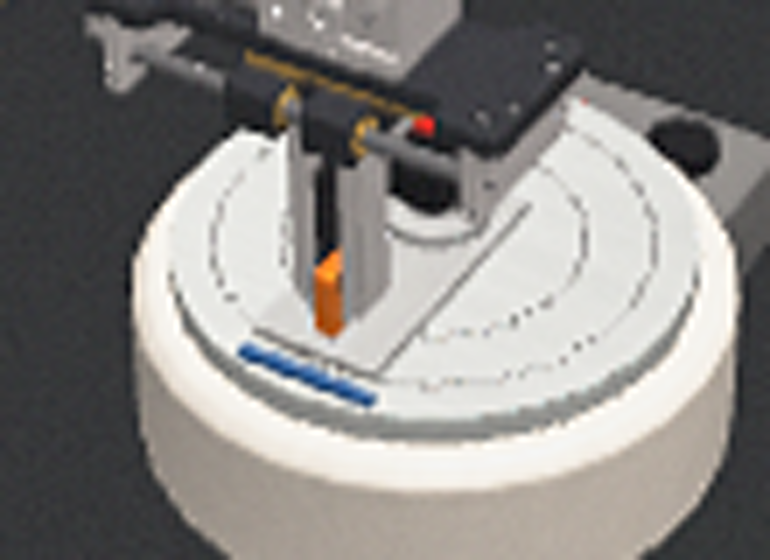

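Call:
play_rows(motion=[0, 0, 0, 0, 0.004, 0, 1, 0, 0, 0, 0, 0.006, 0, 1, 0, 0, 0, 0, 0.006, 0, 1])

```text
clock: 12.4
eef_pos: [575.6, -16.1, 116.5]
eef_rot: [2.242, 1.569, 0.406]
wrist_force: [-0.1, 0.0, -1.1]
finger_gap: 8.7
```

```bash
python3 st.py
```

```text
t 12.4 pos [575.6 -16.1 116.5] jaw -105.2 toolx [ 0.001  0.001 -1.   ] gap 8.7 F [-0.1  0.  -1.1] Mo [ 0.044  0.04  -0.065] j [-9.200e-02  4.410e-01  1.544e+00  1.000e-03  1.155e+00  1.743e+00] e6 0.044
```

Free, with no contact. Continuing.

Call:
play_rows(motion=[0, 0, 0, 0, 0.008, 0, 1, 0, 0, 0, 0, 0.009, 0, 1, 0, 0, 0, 0, 0.009, 0, 1, 0, 0, 0, 0, 0.009, 0, 1, 0, 0, 0, 0, 0.009, 0, 1, 0, 0, 0, 0, 0.005, 0, 1, 0, 0, 0, 0, 0, 0, 1])

```text
clock: 13.1
eef_pos: [628.4, -30.7, 115.6]
eef_rot: [2.364, 1.57, 0.528]
wrist_force: [-0.4, -0.4, -1.5]
finger_gap: 8.9
```

```bash
python3 st.py;  python3 - <<'E'
from h import *
c="scene"; p,d=camera(c)
cv2.imwrite("pics/scene4z.png",cv2.resize(p[160:280,200:350],None,fx=5,fy=5,interpolation=cv2.INTER_CUBIC))
E
```

```text
t 13.1 pos [628.4 -30.7 115.6] jaw -105.2 toolx [ 0.001  0.001 -1.   ] gap 8.9 F [-0.4 -0.4 -1.5] Mo [ 0.011 -0.066  0.008] j [-1.070e-01  5.540e-01  1.376e+00  1.000e-03  1.211e+00  1.728e+00] e6 -0.025
```

View pics/scene4z.png

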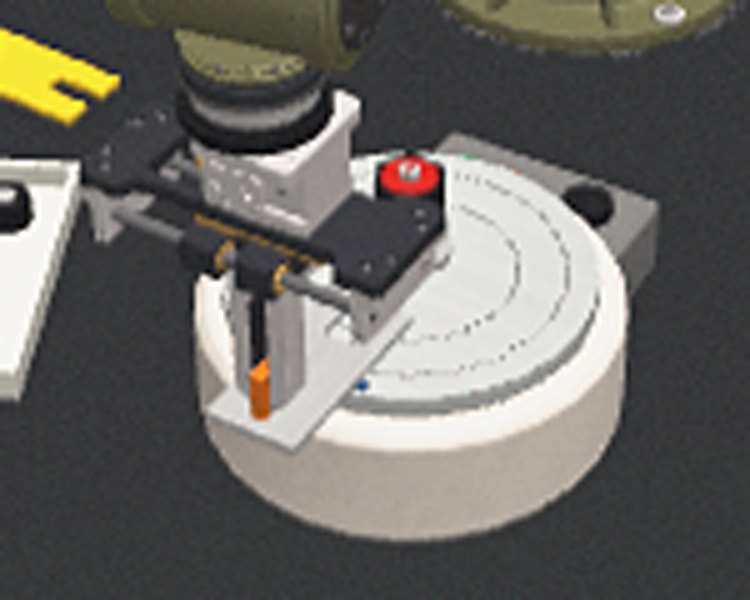

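Call:
play_rows(motion=[0, 0, 0, -0.015, 0, 0, 1, 0, 0, 0, -0.025, 0, 0, 1, 0, 0, 0, -0.03, 0, 0, 1, 0, 0, 0, -0.03, 0, 0, 1])

```text
clock: 13.55
eef_pos: [625.7, -30.2, 217.7]
eef_rot: [-1.523, 1.564, 2.925]
wrist_force: [0.4, -0.8, 0.0]
finger_gap: 8.6
```

```bash
python3 st.py;  python3 - <<'E'
from h import *
plan(read_state(),[511,316,225],np.radians(-89.5),14)
E
```

```text
t 13.55 pos [625.7 -30.2 217.7] jaw -105.2 toolx [-0.006  0.001 -1.   ] gap 8.6 F [ 0.4 -0.8  0. ] Mo [0.071 0.045 0.042] j [-1.070e-01  4.690e-01  1.261e+00  1.000e-03  1.418e+00  1.729e+00] e6 -0.001
now [625.7 -30.2 217.7] jaw -105.2 D [-114.7  346.2    7.3] dyaw 0.274
-0.0195,0.0002,0.0065,-0.0004,-0.0144,-0.0217
-0.0195,0.0000,0.0000,-0.0005,-0.0140,-0.0220
-0.0195,0.0000,0.0000,-0.0005,-0.0135,-0.0223
-0.0195,0.0000,0.0000,-0.0005,-0.0131,-0.0225
-0.0195,0.0000,0.0000,-0.0005,-0.0126,-0.0228
-0.0195,0.0000,0.0000,-0.0005,-0.0122,-0.0230
-0.0195,0.0000,0.0000,-0.0005,-0.0117,-0.0233
-0.0195,0.0000,0.0000,-0.0005,-0.0113,-0.0235
-0.0195,0.0000,0.0000,-0.0005,-0.0108,-0.0237
-0.0195,0.0000,0.0000,-0.0005,-0.0104,-0.0239
-0.0195,0.0000,0.0000,-0.0005,-0.0099,-0.0241
-0.0195,0.0000,0.0000,-0.0005,-0.0094,-0.0243
-0.0195,0.0000,0.0000,-0.0005,-0.0089,-0.0245
-0.0195,0.0000,0.0000,-0.0005,-0.0085,-0.0246
```

Call:
play_rows(motion=[-0.01, 0, 0.0065, -0.0005, -0.008, -0.012, 1, -0.02, 0, 0, -0.0005, -0.014, -0.022, 1, -0.02, 0, 0, -0.0005, -0.0135, -0.0223, 1, -0.02, 0, 0, -0.0005, -0.013, -0.0225, 1, -0.02, 0, 0, -0.0005, -0.0126, -0.0228, 1, -0.02, 0, 0, -0.0005, -0.0122, -0.023, 1, -0.02, 0, 0, -0.0005, -0.0117, -0.0233, 1, -0.02, 0, 0, -0.0005, -0.0113, -0.0235, 1, -0.02, 0, 0, -0.0005, -0.0108, -0.0237, 1, -0.02, 0, 0, -0.0005, -0.0104, -0.0239, 1, -0.02, 0, 0, -0.0005, -0.01, -0.024, 1, -0.02, 0, 0, -0.0005, -0.0094, -0.0243, 1, -0.02, 0, 0, -0.0005, -0.008, -0.02, 1, 0, 0, 0, 0, -0.004, -0.01, 1, 0, 0, 0, 0, 0, 0, 1, 0, 0, 0, 0, 0, 0, 1])

```text
clock: 15.15
eef_pos: [506.9, 302.4, 233.0]
eef_rot: [1.527, 1.56, -0.043]
wrist_force: [-0.4, -0.4, -1.0]
finger_gap: 8.3
```

```bash
python3 st.py;  python3 - <<'E'
from h import *
plan(read_state(),[511,316,120],np.radians(-89.5),3)
E
```

```text
t 15.15 pos [506.9 302.4 233. ] jaw -89.9 toolx [ 0.01 -0.   -1.  ] gap 8.3 F [-0.4 -0.4 -1. ] Mo [-0.011 -0.025  0.052] j [ 0.478  0.366  1.369 -0.005  1.397  2.049] e6 0.053
now [506.9 302.4 233. ] jaw -89.9 D [   4.1   13.6 -113. ] dyaw 0.007
-0.0025,0.0005,-0.0105,0.0377,0.0010,-0.0045
-0.0025,0.0000,0.0000,0.0377,0.0014,-0.0045
-0.0025,0.0000,0.0000,0.0377,0.0014,-0.0045
```

Call:
play_rows(motion=[-0.004, 0, -0.01, 0.02, 0.0015, -0.0045, 1, -0.003, 0, 0, 0.035, 0.0015, -0.0045, 1, 0, 0, 0, 0.035, 0.0015, -0.0045, 1, 0, 0, 0, 0.035, 0, 0, 1, 0, 0, 0, 0.03, 0, 0, 1, 0, 0, 0, 0.015, 0, 0, 1, 0, 0, 0, 0, 0, 0, 1])

```text
clock: 15.85
eef_pos: [512.3, 310.2, 48.2]
eef_rot: [-1.128, 1.564, -2.698]
wrist_force: [0.6, 0.2, -1.2]
finger_gap: 8.7
```

```bash
python3 st.py;  python3 - <<'E'
from h import *
plan(read_state(),[511,316,16],np.radians(-89.5),3)
c="scene"; p,d=camera(c)
cv2.imwrite("pics/scene5z.png",cv2.resize(p[180:300,320:460],None,fx=5,fy=5,interpolation=cv2.INTER_CUBIC))
E
```

```text
t 15.85 pos [512.3 310.2  48.2] jaw -90.0 toolx [-0.006 -0.003 -1.   ] gap 8.7 F [ 0.6  0.2 -1.2] Mo [ 0.021 -0.04   0.008] j [0.483 0.577 1.513 0.    1.058 2.053] e6 0.007
now [512.3 310.2  48.2] jaw -90.0 D [ -1.3   5.8 -32.2] dyaw 0.008
-0.0028,0.0029,0.0062,0.0107,-0.0004,-0.0020
-0.0028,0.0000,0.0000,0.0107,-0.0004,-0.0019
-0.0028,0.0000,0.0000,0.0107,-0.0004,-0.0019
```

View pics/scene5z.png

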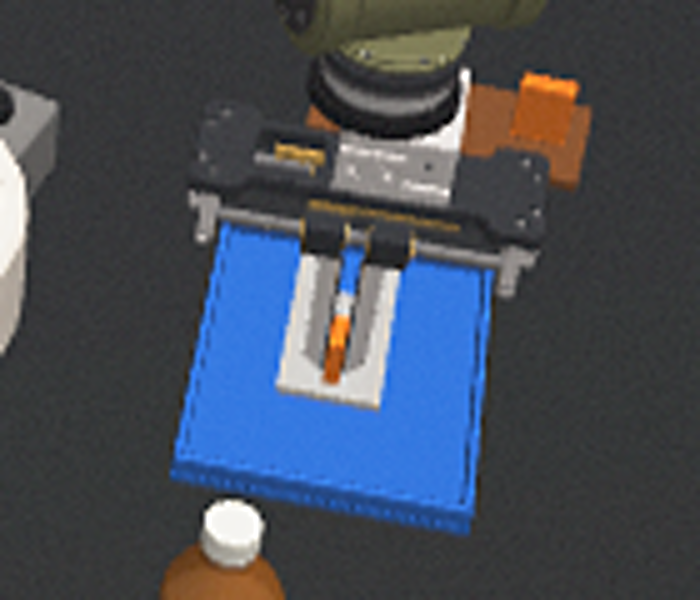

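Call:
play_rows(motion=[-0.003, 0.003, 0.006, 0.01, 0, -0.004, 1, 0, 0, 0, 0.01, 0, -0.002, 1, 0, 0, 0, 0.004, 0, 0, 1, 0, 0, 0, 0, 0, 0, 1])

```text
clock: 16.3
eef_pos: [514.0, 316.9, 25.2]
eef_rot: [2.106, 1.566, 0.538]
wrist_force: [-0.2, 0.5, -0.7]
finger_gap: 8.9
```

```bash
python3 st.py
```

```text
t 16.3 pos [514.  316.9  25.2] jaw -89.8 toolx [ 0.004  0.003 -1.   ] gap 8.9 F [-0.2  0.5 -0.7] Mo [ 0.004 -0.004 -0.043] j [0.492 0.613 1.518 0.    1.006 2.06 ] e6 0.007
```

Call:
play_rows(motion=[0, -0.003, -0.004, 0.003, -0.001, 0, 1, 0, 0, 0, 0.002, 0, 0, 1, 0, 0, 0, 0.002, 0, 0, 1, 0, 0, 0, 0.001, 0, 0, 1, 0, 0, 0, 0, 0, 0, 1])

```text
clock: 16.8
eef_pos: [513.5, 317.2, 17.8]
eef_rot: [1.686, 1.569, 0.118]
wrist_force: [0.1, -0.4, -1.6]
finger_gap: 8.8
```

```bash
python3 st.py
```

```text
t 16.8 pos [513.5 317.2  17.8] jaw -89.8 toolx [ 0.002  0.    -1.   ] gap 8.8 F [ 0.1 -0.4 -1.6] Mo [ 0.004 -0.055 -0.008] j [ 4.930e-01  6.250e-01  1.519e+00 -1.000e-03  9.970e-01  2.061e+00] e6 0.0
```

Call:
play_rows(motion=[0, 0, 0, 0.001, 0, 0, 1, 0, 0, 0, 0.001, 0, 0, 1, 0, 0, 0, 0, 0, 0, 1])

```text
clock: 17.1
eef_pos: [513.7, 317.3, 15.9]
eef_rot: [1.776, 1.569, 0.208]
wrist_force: [0.2, 0.2, -1.7]
finger_gap: 8.5
```

```bash
python3 st.py
```

```text
t 17.1 pos [513.7 317.3  15.9] jaw -89.8 toolx [ 0.002  0.    -1.   ] gap 8.5 F [ 0.2  0.2 -1.7] Mo [ 0.006 -0.007  0.009] j [ 4.930e-01  6.280e-01  1.519e+00 -1.000e-03  9.930e-01  2.061e+00] e6 -0.0
```

Not touching yet (weight −1.7 N is still on the wrist).

Call:
play_rows(motion=[0, 0, 0, 0.0008, 0, 0, 1, 0, 0, 0, 0, 0, 0, 1])

```text
clock: 17.3
eef_pos: [513.8, 317.4, 16.0]
eef_rot: [1.804, 1.568, 0.236]
wrist_force: [-0.3, 0.5, -1.1]
finger_gap: 9.0
```

```bash
python3 st.py
```

```text
t 17.3 pos [513.8 317.4  16. ] jaw -89.8 toolx [ 0.002  0.001 -1.   ] gap 9.0 F [-0.3  0.5 -1.1] Mo [ 0.039 -0.045  0.011] j [ 4.930e-01  6.270e-01  1.519e+00 -1.000e-03  9.930e-01  2.061e+00] e6 -0.0
```

Call:
play_rows(motion=[0, 0, 0, 0.0012, 0, 0, 1, 0, 0, 0, 0, 0, 0, 1])

```text
clock: 17.5
eef_pos: [514.0, 317.5, 16.0]
eef_rot: [1.852, 1.568, 0.284]
wrist_force: [-0.6, 0.4, -1.5]
finger_gap: 8.7
```

```bash
python3 st.py
```

```text
t 17.5 pos [514.  317.5  16. ] jaw -89.8 toolx [ 0.003  0.001 -1.   ] gap 8.7 F [-0.6  0.4 -1.5] Mo [-0.033 -0.003 -0.034] j [ 4.930e-01  6.280e-01  1.519e+00 -1.000e-03  9.920e-01  2.061e+00] e6 0.002
```

Call:
play_rows(motion=[0, 0, 0, 0.002, 0, 0, 1, 0, 0, 0, 0, 0, 0, 1])

```text
clock: 17.7
eef_pos: [514.4, 317.7, 16.2]
eef_rot: [1.879, 1.566, 0.311]
wrist_force: [-0.1, 0.4, -1.4]
finger_gap: 8.3
```

```bash
python3 st.py; python3 - <<'E'
from h import *
c="scene"; p,d=camera(c)
cv2.imwrite("pics/scene6z.png",cv2.resize(p[180:300,320:460],None,fx=5,fy=5,interpolation=cv2.INTER_CUBIC))
E
```

```text
t 17.7 pos [514.4 317.7  16.2] jaw -89.8 toolx [ 0.004  0.001 -1.   ] gap 8.3 F [-0.1  0.4 -1.4] Mo [ 0.036 -0.078  0.014] j [ 4.930e-01  6.280e-01  1.518e+00 -1.000e-03  9.910e-01  2.061e+00] e6 0.001
```

View pics/scene6z.png

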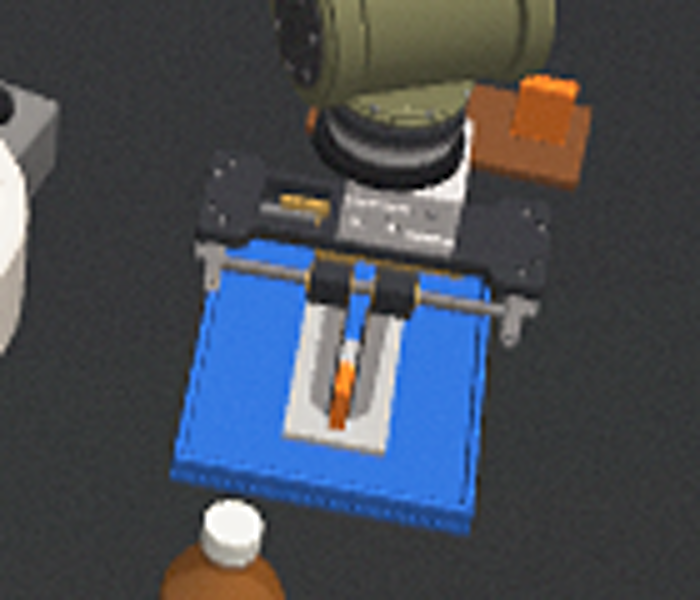

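Call:
play_rows(motion=[0, 0, 0, 0, 0, 0, 1, 0, 0, 0, 0, 0, 0, 1, 0, 0, 0, 0, 0, 0, 1], newtons=4)

```text
clock: 18.05
eef_pos: [514.5, 317.7, 15.8]
eef_rot: [1.875, 1.566, 0.307]
wrist_force: [-1.4, -1.2, 3.8]
finger_gap: 8.9
```

Call:
play_rows(motion=[0, 0, 0, 0, 0, 0, 0.7, 0, 0, 0, 0, 0, 0, 0.5, 0, 0, 0, 0, 0, 0, 0.4, 0, 0, 0, 0, 0, 0, 0.4, 0, 0, 0, -0.01, 0, 0, 0.4, 0, 0, 0, -0.03, 0, 0, 0.4, 0, 0, 0, -0.04, 0, 0, 0.4, 0, 0, 0, -0.04, 0, 0, 0.4, 0, 0, 0, -0.04, 0, 0, 0.4, 0, 0, 0, 0, 0, 0, 0.4])

```text
clock: 19.05
eef_pos: [513.2, 317.1, 184.1]
eef_rot: [1.832, 1.567, 0.264]
wrist_force: [-0.2, 0.1, 0.1]
finger_gap: 28.5
```

```bash
python3 st.py; python3 - <<'E'
from h import *
c="scene"; p,d=camera(c);W=cloud(c,d)[...,:3]
cv2.imwrite("pics/scene7.png",p)
cv2.imwrite("pics/scene7z.png",cv2.resize(p[140:300,220:460],None,fx=3.3,fy=3.3,interpolation=cv2.INTER_CUBIC))
for x in range(440,540,12):
    for y in (297,337):
        m=(abs(W[...,0]-x)<6)&(abs(W[...,1]-y)<6)&(W[...,2]<60); print(x,y,m.sum(),np.median(W[...,2][m]).round(1) if m.any() else "",end=" | ")
T=np.array(camera_params(c)["T"])
for n in("plate","plate_mid","plate_fin","tray","knob_top","bottle"):
    for q in place_of(c,n)[:5]: print(n,round(q["conf"],2),(T@np.r_[q["at"],1])[:3].round(1))
E
```

```text
t 19.05 pos [513.2 317.1 184.1] jaw -89.8 toolx [ 0.003  0.001 -1.   ] gap 28.5 F [-0.2  0.1  0.1] Mo [ 0.008 -0.047  0.035] j [ 4.930e-01  4.340e-01  1.390e+00 -1.000e-03  1.315e+00  2.061e+00] e6 0.001
440 297 12 11.1 | 440 337 9 11.0 | 452 297 14 11.5 | 452 337 13 10.8 | 464 297 11 9.8 | 464 337 13 12.2 | 476 297 13 10.3 | 476 337 13 10.4 | 488 297 12 11.7 | 488 337 14 11.0 | 500 297 15 10.0 | 500 337 13 11.0 | 512 297 13 10.8 | 512 337 13 11.1 | 524 297 10 11.5 | 524 337 15 10.7 | 536 297 22 9.0 | 536 337 20 7.7 | plate 0.86 [ 258.4 -306.    -0.4]
plate 0.65 [769.8  -6.3   2.7]
plate 0.63 [450.4 314.    5.1]
plate_mid 0.9 [795.3  29.3   1.1]
plate_mid 0.77 [472.8 320.1   6.3]
plate_mid 0.68 [ 247.7 -336.1    3.3]
plate_mid 0.65 [222.3 358.3  -1.4]
plate_fin 0.94 [832.   75.8  53.3]
plate_fin 0.94 [ 233.3 -378.1   34.1]
plate_fin 0.86 [227.6 413.1  48.2]
plate_fin 0.78 [510.4 320.1  38.5]
tray 0.59 [473.6 317.3  -0.5]
knob_top 0.72 [488.6   3.8 165.8]
knob_top 0.43 [ 723.4 -248.7    2.9]
bottle 0.73 [715.8 273.5   1.5]
```

View pics/scene7z.png

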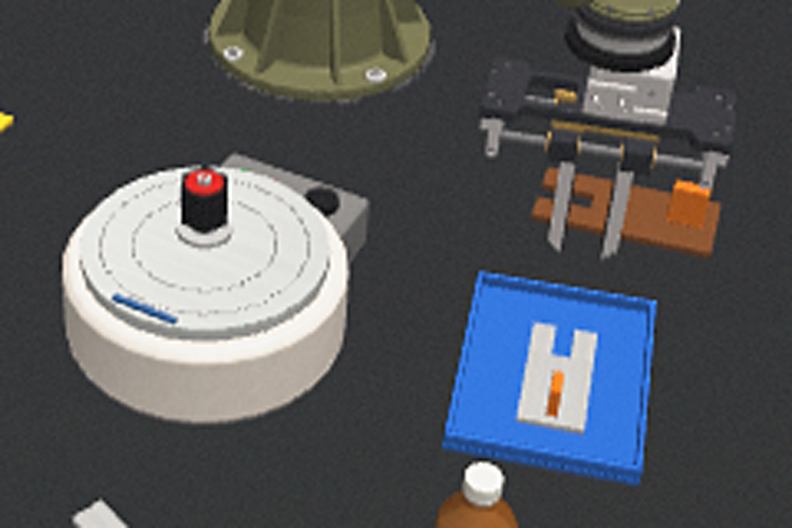

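The plate lies flat and centred in the tray. Its top face reads about 11 mm above the bench all along, and the knob is still raised with its top at about 166 mm. The arm is clear of everything, so I'm handing in.

```bash
python3 -c "
from cell import *
print(sign_off())"
```

```text
the job is handed in; nothing more can be done
None
```

The job is done and handed in at about 19 s of the 72 s allowed. I got no verdict back.

- **Knob:** I turned it clockwise about 2.6 rad. The torque ran at about 0.2 N m, then climbed to 0.49 N m as it met the stop, and I let go there. The knob rose about 6.3 mm, and its top now reads about 166 mm above the bench, against 166.3 mm expected at the stop.
- **Plate:** I gripped it by the orange fin and raised it about 5.7 mm. It came out over the ridge in a straight 71 mm pull, with no contact force seen. I then lowered it into the tray.
- **Last checks:**
  - **Plate:** it lies flat and fin up. Its upper face reads 10–12 mm above the bench along its length, which fits a 5 mm plate on the 5 mm tray floor. Its middle is within about 3 mm of the tray centre.
  - **Surroundings:** the tray and bottle read within about 3 mm of where they started. I never went near the puck box or the beaker and did not measure them again. The gripper is open, well above everything.
- **Disagreement:** while setting the plate down, the wrist force still showed about −1.5 N (roughly the plate's weight) after the tool had stopped descending at 16 mm. I took it as touching the floor because that height matched the expected 15.8 mm. When I eased the grip, the force changed to +3.8 N, and the picture afterwards showed the plate flat in the tray.

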